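Set the sliding leg of the knife gauge to the mark and clamp it

TASK

Set the knife gauge: with the cam lever still open, push its sliding leg out along the beam until the yellow pointer stands on the red mark, and hold it there while you squeeze the red cam lever fully shut against the leg's blade. Finish still holding: blade and shut lever pinched together between the fingers with the pointer on the mark, do not let go. Leave the red mark and the other things on the bench where they are.

Things in the scene. Friction and masses are not known exactly. Their poses are not given: they have to be found in the camera images.
- gauge: bolted-down knife gauge: green base 170 x 420 x 12 mm, origin at the centre of its underside; y along the beam (the leg's travel), x from the blades' tips towards the scale, z up. Steel beam, top 52 mm up, centred at x = 32.5 mm; fixed leg at its -y end, face at y = -150 mm. Two rest strips below the blades, tops 20 mm up.
- leg (a joint): travel of the sliding leg along the gauge's +y, m: 0 = home (blade 80 mm from the fixed leg), at most 0.15; starts at 0 to 0.03. It slides stiffly, with about 5 N of drag, and stays where it is left.
- leg_blade: dark steel blade of the sliding leg, a plate on edge 10 mm thick (along y), 24 to 66 mm above the bench. Origin at mid thickness, 45 mm up, 59 mm in -x of the lever's pivot; the plate runs on 28 mm further in -x. Axes as the gauge's. Free room for a finger from above at its -y face.
- lever (a joint): cam lever, rad: 0 = fully shut, parallel to the blade; grows as it swings out to +y, at most 0.55; starts at 0.42 to 0.52. Upright pivot 17 mm in +y and 59 mm in +x of the blade's origin. The cam is stiff: about 10 N at the middle of the grip, more than the leg's drag, so a push on the lever alone carries the whole leg along; it stays where it is left.
- lever_grip: red grip of the cam lever, 66 mm long, 10 mm thick, 30 to 60 mm above the bench. Origin at mid thickness, 45 mm up, 59 mm from the pivot; it reaches 28 mm further out. It stands at the blade's +y side: both can be pinched together from above like pliers, 27 mm over both when shut, 52 to 63 mm when open.
- pointer (a point): tip of the yellow pointer on the sliding leg's saddle, above the white scale at the gauge's +x side, 50 mm up, 25 mm in +y of the blade's mid thickness; moves with the leg
- mark (a joint): place of the red mark clip on the scale, m: the leg's travel at which the pointer stands on the mark (0.07 to 0.13). Not to be shifted.
- mark_line (a point): middle of the red mark line across the white scale, 50 mm up; the pointer is on the mark when both have the same y in the gauge's frame
- knife_center (a point): loose slotted chipper knife lying flat right of the gauge, 138 x 95 x 12 mm; point at its centre (bystander)
- wrench_center (a point): open-ended wrench lying flat in front of the gauge (robot side), 180 mm long, 8 mm thick; point at its middle (bystander)
- carton_center (a point): small cardboard carton left of the gauge, 90 x 70 x 60 mm high; point at its centre (bystander)
- spring_center (a point): green coil spring lying on the left of the bench, 120 mm long, 48 mm diameter; point at its centre (bystander)
- bar_center (a point): square steel bar lying crosswise behind the gauge, 25 x 300 x 25 mm; point at its centre (bystander)
- screwdriver_center (a point): screwdriver lying at the left front of the bench; point about its middle (bystander)

How it is judged:
On the way:
1. the leg is held with its pointer on the red mark while the cam lever is still open (y of pointer in the frame of mark_line between -0.004 and 0.004 m and value of joint lever above 0.3 rad), for 0.2 s.
At the end, for the whole second after the job is handed in: the pointer stands within 4 mm of the red mark, the cam lever is fully shut (below 0.06 rad), the leg is still, and the fingers still press on both the leg's blade and the lever's grip with more than 3 N each (y of pointer in the frame of mark_line between -0.004 and 0.004 m and value of joint lever below 0.06 rad and contact force between the fingers and leg_blade above 3 N and contact force between the fingers and lever_grip above 3 N and velocity of joint leg between -0.01 and 0.01 m/s); the arm keeps its last pose, push and grip.
It fails at once if the lever is more than half closed (below 0.2 rad) while the pointer is more than 10 mm off the mark (value of joint lever below 0.2 rad and (y of pointer in the frame of mark_line above 0.01 m or y of pointer in the frame of mark_line below -0.01 m)).
It fails at once if the red mark clip is shifted by more than 3 mm (distance of mark_line from where it was at the start of the episode above 0.003 m).
It fails at once if a bystander (knife, wrench, carton, spring, bar, screwdriver) is moved by more than 30 mm (distance of any of knife_center, wrench_center, carton_center, spring_center, bar_center, screwdriver_center from where it was at the start of the episode above 0.03 m).
It also fails if it takes over 51 s, if anything falls off the work surface, if the arm or the gripper's body presses on something with over 40 N, if the wrist force passes 120 N, or if a joint passes its speed limit or range.

ROBOT

A 7-joint arm with a two-finger parallel gripper is mounted at the origin on the work surface. World frame = base frame: x ahead of the robot, y to its left, z up, the work surface at z = 0. Lengths are in m, angles in rad, forces in N, time in s.
With the tool pointing down it reaches from about 0.35 to 0.9 m from the base axis. Payload 8.1 kg.
Tool frame: the origin (TCP) lies at the very end of the fingers, on their centre line; the grasp point (between the pads) lies 19 mm behind it; x points along the fingers, y is the direction in which the jaws open and shut, and the axes are right-handed (so a half turn about x gives the same grasp; the last joint's range is limited). The gripper opens to 92 mm and grips with 3 to 60 N. Pads are 19 mm wide; open, the fingers measure 130 mm over their backs; the gripper's body (75 mm by 190 mm) begins 47 mm behind the grasp point.
Start: joints at [-1.221, 0.434, 0.025, 1.573, -0.012, 1.134, -0.075], TCP at [0.273, 0.562, 0.227] pointing down, gripper open.
Joint ranges: [-2.62, 2.62], [-0.44, 2.09], [-1.27, 1.32], [0.08, 2.57], [-1.32, 4.46], [0.12, 2], [-2.74, 2.74]. Speed limits (rad/s): [2.22, 2.22, 3.01, 3.01, 3.14, 3.14, 3.14].

INTERFACE

Orientations are given as a rotation vector (axis times angle).
In Python, from cell import arm gives the robot as it stands.
- The arm moves only by the tool servo_tool, never from a script. Its argument "plan" is a list of rows, each a list of 2 entries, a list of its own where there are three numbers: the shift along the world's x, y, z in cm, then the turn, a rotation vector about the world's x, y, z in degrees. A call has 1 to 12 rows; each row is the pose to reach, as a shift and turn from the pose measured when the call began; what a row does not reach only later rows make up. A row lasts 1/10 s, in which the tool goes at most 50 mm and 8.59 degrees, less where a joint would pass 70% of its speed; a pose out of reach is approached as far as the arm can. A call with a gripper value outside its range is refused whole. "grip" is the opening, from 0 (shut) to 1 (fully open), set as the call begins (left out, the last holds). The fingers move at their own pace and stop on an object; "squeeze" is the grip in N (left out, the last holds). Time passes only in rows, so rows that repeat a pose let the fingers close. It gives the time, the measured TCP pose, the force and the opening at its end, in the units of the state.
- arm.observe(): the state, without advancing time (a new reading comes with each control period).
- arm.get_image(name): name is "scene" or "top"; returns a dict with "frame" (384x512x3 uint8, blue, green, red), "fx", "fy", "cx", "cy" (pixels), "position" and "rotation" of the camera in the world. Camera axes: x right, y down, z forward; pixel columns grow to the right and rows downward; lengths in m; the calibration is good to about 2 mm. A picture is of the moment at which its call begins. There is no depth.
- arm.sign_off(): hands the job in, once; it reports no verdict.
Trained networks look in a picture, given as the dict that the camera call returned (one of the last four; its "shot" number tells which), for a name from the list of things; names that differ only in an ending like _2 or _b are one class to them, and where a whole thing is asked for, a point or a joint stands for the part that bears it (a point fixed in the world has none). Each returns a list of dicts, best first, with "score" (0 to 1); they miss things now and then, are a little off and sometimes report something else, mostly with a low value. They report only what shows in the picture. A call takes as long as a camera call.
- arm.search_frame(picture, query): "at" ([column, row] in pixels, amid what is visible of it).
- arm.trace(picture, query): "pixels" (384x512 bool, what is visible of it) and "at" ([column, row] in pixels, amid what is visible of it).
The state is a dict: "clock": time; "joints": joint angles; "dq": joint speeds; "joint_efforts": joint torques, N m; "position": TCP position; "ee_rot": TCP orientation; "force": force on the tool from outside, world axes, zero at the start; "ft_torque": the same for the moment, N m; "width": opening from 0.0 (shut) to 1.0 (fully open).
Only numpy, scipy, OpenCV 4.12 (cv2) and the standard library are available. Lean on these libraries where they do the work, as an engineer would, in place of code of your own. Each camera call takes 0.05 s, during which the arm holds its last target.

## Working session

There is one attempt and no reset: what is moved stays moved. The work goes in short steps, Python scripts to look and compute and a tool call to move; the robot and the scene stay as the last step left them, time stands still between calls to the robot, and variables do not carry over. Pictures are saved under pics/ and viewed, and the job is handed in when it is done.

Besides the shell and the picture viewer there is one more tool, called after "Call:" as name([rows], argument=value, ...), one row to a line, values as JSON. servo_tool: Moves the arm, as the interface text tells. Its arguments: {"type":"object","properties":{"plan":{"type":"array","items":{"type":"array"}},"grip":{"type":"number"},"squeeze":{"type":"number"}},"required":["plan"]}

```bash
ls; mkdir -p pics; python3 - <<'E'
from cell import arm
import cv2,numpy as np
print(arm.observe())
for n in ["scene","top"]:
    p=arm.get_image(n); cv2.imwrite(f"pics/{n}0.png",p["frame"]); print(n,{k:v for k,v in p.items() if k!="frame"})
    for q in ["gauge","leg_blade","lever_grip","pointer","mark_line","wrench_center","knife_center","carton_center","spring_center","bar_center","screwdriver_center"]:
        try: print(q,[(np.round(d["at"],1).tolist(),round(d["score"],2)) for d in arm.search_frame(p,q)][:3])
        except Exception as e: print(q,e)
E
```

```text
pics
{'clock': 0.0, 'joints': array([-1.22061533,  0.43521653,  0.02495858,  1.57412917, -0.01159588,
        1.13398462, -0.07509136]), 'dq': array([-0.00194118,  0.00066283,  0.00049472, -0.00014131,  0.00103375,
       -0.00213175, -0.00069842]), 'joint_efforts': array([-6.67128552e-05, -6.67845440e+01,  9.84774716e-01, -3.14468157e+01,
       -6.08104491e-02,  4.28172550e-02,  1.59838828e-04]), 'position': array([0.27323399, 0.56152597, 0.22593641]), 'ee_rot': array([ 0.35386176,  1.54168956, -0.35635772]), 'force': array([-0.1847035 , -0.75174539, -0.26064464]), 'ft_torque': array([ 0.01976095, -0.00226665,  0.0344653 ]), 'width': 0.9988894587611054}
scene {'fx': 431.14015326928586, 'fy': 431.14015326928586, 'cx': 255.5344946026354, 'cy': 177.46457765741084, 'position': array([1.39189627, 0.82306067, 0.83562468]), 'rotation': array([-0.98431967, -2.30259624,  1.15884926]), 'shot': 1}
gauge [([242.3, 177.3], 0.8)]
leg_blade []
lever_grip [([247.6, 160.0], 0.71)]
pointer [([232.1, 158.3], 0.81)]
mark_line [([182.3, 200.8], 0.49), ([246.9, 162.9], 0.26)]
wrench_center [([283.6, 166.4], 0.63)]
knife_center [([181.0, 140.6], 0.59)]
carton_center [([299.2, 225.9], 0.56)]
spring_center [([374.9, 255.1], 0.85)]
bar_center [([180.1, 201.5], 0.72)]
screwdriver_center [([362.8, 203.0], 0.57)]
top {'fx': 349.0521723061294, 'fy': 349.0521723061294, 'cx': 259.5863533807164, 'cy': 191.16728507823046, 'position': array([0.53257157, 0.09122518, 1.00174745]), 'rotation': array([-2.18525219,  2.21413057, -0.05315181]), 'shot': 2}
gauge [([283.1, 191.2], 0.7)]
leg_blade [([304.9, 202.4], 0.48)]
lever_grip []
pointer [([300.4, 184.8], 0.58)]
mark_line []
wrench_center [([266.5, 248.0], 0.7)]
knife_center [([389.2, 198.7], 0.57), ([283.6, 191.4], 0.48)]
carton_center [([170.0, 169.2], 0.82)]
spring_center [([101.1, 185.0], 0.82)]
bar_center [([288.8, 113.7], 0.88), ([102.2, 185.9], 0.27)]
screwdriver_center [([152.5, 245.1], 0.62)]
```

```bash
python3 - <<'E'
import cv2
s=cv2.imread("pics/scene0.png");t=cv2.imread("pics/top0.png")
cv2.imwrite("pics/top0c.png",cv2.resize(t[100:280,180:420],None,fx=3.3,fy=3.3,interpolation=cv2.INTER_CUBIC))
cv2.imwrite("pics/scene0c.png",cv2.resize(s[90:270,130:370],None,fx=3.3,fy=3.3,interpolation=cv2.INTER_CUBIC))
E
```

```text
(no output)
```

View pics/top0.png

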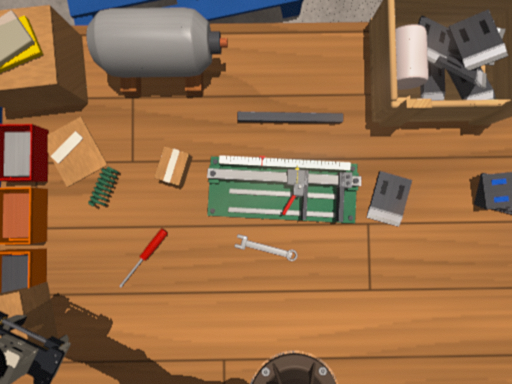

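View pics/top0c.png

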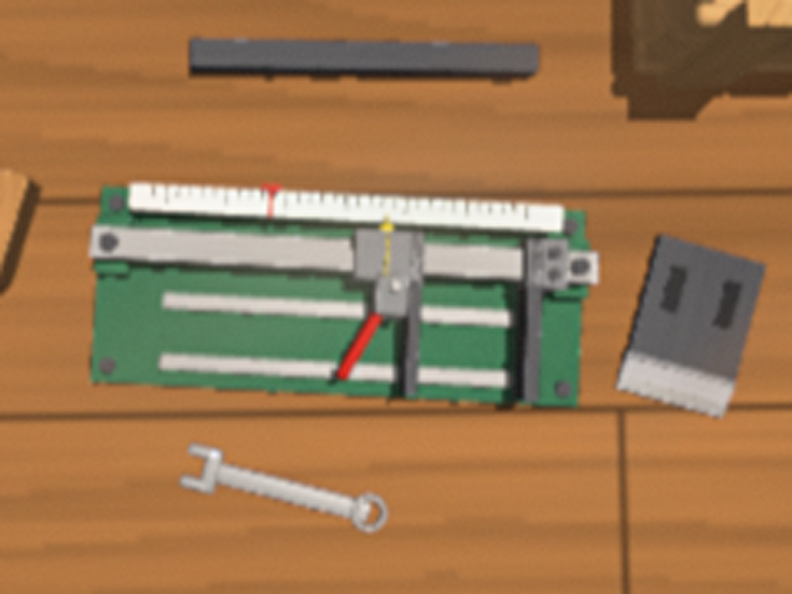

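View pics/scene0c.png

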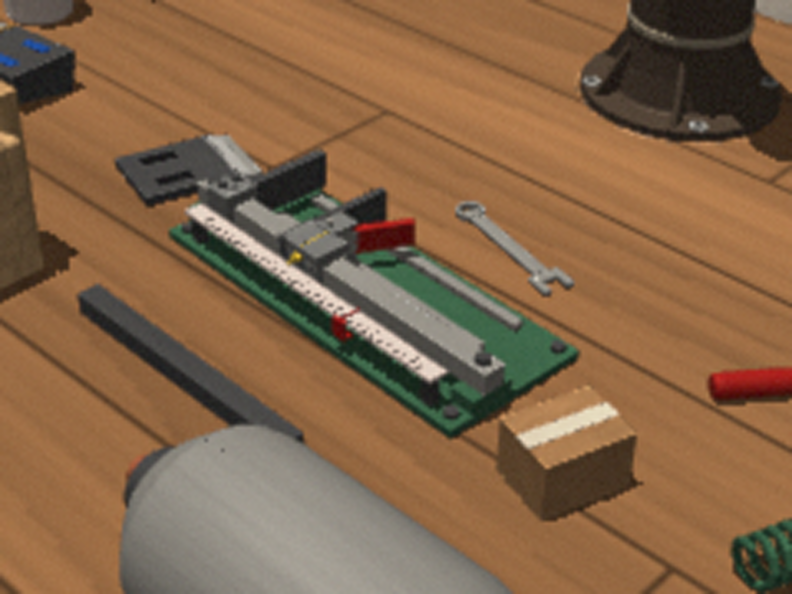

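```bash
python3 - <<'E'
import cv2
s=cv2.imread("pics/scene0.png");t=cv2.imread("pics/top0.png")
def z(im,x0,y0,w,h,f,n):
    c=cv2.resize(im[y0:y0+h,x0:x0+w],None,fx=f,fy=f,interpolation=cv2.INTER_CUBIC)
    for i in range(0,w,10):
        cv2.putText(c,str(x0+i),(int((i+.5)*f),10),0,.35,(255,0,255),1); cv2.line(c,(int((i+.5)*f),12),(int((i+.5)*f),18),(255,0,255),1)
    for i in range(0,h,10):
        cv2.putText(c,str(y0+i),(0,int((i+.5)*f)+4),0,.35,(255,0,255),1); cv2.line(c,(24,int((i+.5)*f)),(30,int((i+.5)*f)),(255,0,255),1)
    cv2.imwrite(n,c)
z(t,250,150,70,75,8,"pics/t_a.png")
z(s,175,130,90,70,8,"pics/s_a.png")
E
```

```text
(no output)
```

View pics/t_a.png

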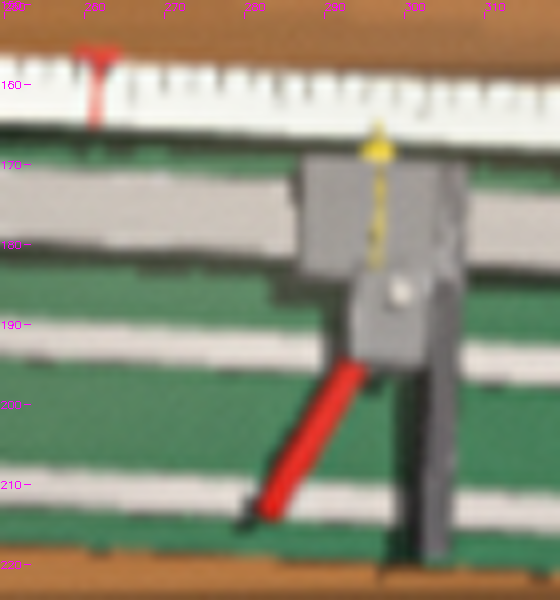

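View pics/s_a.png

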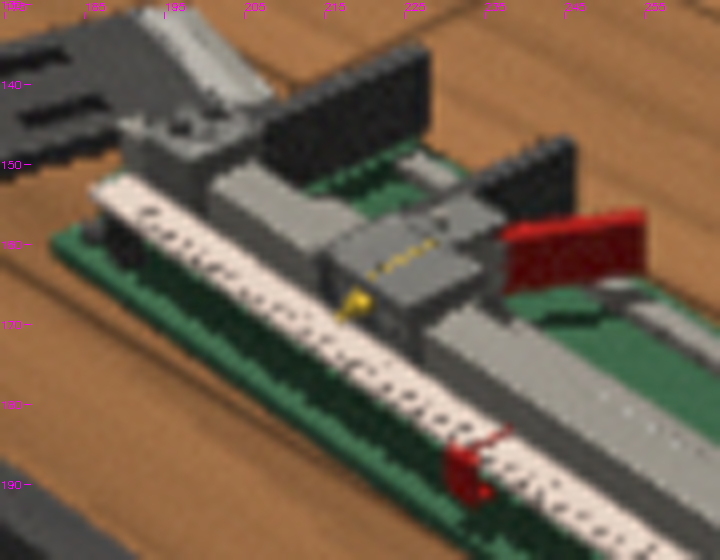

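```bash
cat > h.py <<'E'
import numpy as np,cv2
from scipy.optimize import least_squares
CAM={'scene':dict(f=431.14015326928586,c=(255.5344946026354,177.46457765741084),p=np.array([1.39189627,0.82306067,0.83562468]),r=np.array([-0.98431967,-2.30259624,1.15884926])),
'top':dict(f=349.0521723061294,c=(259.5863533807164,191.16728507823046),p=np.array([0.53257157,0.09122518,1.00174745]),r=np.array([-2.18525219,2.21413057,-0.05315181]))}
def proj(n,P):
    c=CAM[n];R=cv2.Rodrigues(c['r'])[0];q=R.T@(np.asarray(P)-c['p']);return np.array([c['f']*q[0]/q[2]+c['c'][0],c['f']*q[1]/q[2]+c['c'][1]])
def ray(n,uv,z):
    c=CAM[n];R=cv2.Rodrigues(c['r'])[0];d=R@np.array([(uv[0]-c['c'][0])/c['f'],(uv[1]-c['c'][1])/c['f'],1]);return c['p']+d*(z-c['p'][2])/d[2]
def G(g,P):
    a=g[2];return np.array([g[0]+np.cos(a)*P[0]-np.sin(a)*P[1],g[1]+np.sin(a)*P[0]+np.cos(a)*P[1],P[2]])
def Ginv(g,W):
    a=g[2];d=np.array(W[:2])-g[:2];return np.array([np.cos(a)*d[0]+np.sin(a)*d[1],-np.sin(a)*d[0]+np.cos(a)*d[1]])
E
python3 - <<'E'
from h import *
t=[(102,187,.085,.21),(583,212,.085,-.21),(578,405,-.085,-.21),(93,383,-.085,.21)]
obs=[('top',(180+u/3.3-.35,100+v/3.3-.35),(x,y,.012)) for u,v,x,y in t]
s=[(452,436,.085,.21,0),(578,353,-.085,.21,.012)]
obs+=[('scene',(130+u/3.3-.35,90+v/3.3-.35),(x,y,z)) for u,v,x,y,z in s]
f=lambda g:np.concatenate([proj(n,G(g,P))-uv for n,uv,P in obs])
r=least_squares(f,[.55,.05,0]);g=r.x;print(g,np.round(r.fun,1))
np.save('g.npy',g)
for nm,n,uv,z in [('ptr','top',(296.6,165.1),.05),('ptr','scene',(216.75,169.75),.05),('mark','top',(261.5,161.75),.05),('mark','scene',(235.75,184.5),.05),
 ('bladetip','top',(303.9,219.7),.066),('bladetip+y','scene',(246.4,147),.066),('griptip','top',(250+272/8-.5,150+518/8-.5),.06),('griptip','scene',(175+643/8-.5,130+212/8-.5),.06)]:
    W=ray(n,uv,z);print(nm,n,W.round(4),Ginv(g,W).round(4))
for n in CAM: print(n, [proj(n,G(g,P)).round(1).tolist() for P in [(.0325,.2,.052),(.0325,-.2,.052)]])
E
```

```text
[ 0.58199689  0.02271564 -0.06214843] [-0.2 -0.3  1.2 -0.7  0.6  0.6 -0.8 -0.  -0.1  1.4  1.1 -1.2]
ptr top [ 0.6461 -0.014   0.05  ] [ 0.0662 -0.0327]
ptr scene [ 0.6461 -0.0177  0.05  ] [ 0.0665 -0.0363]
mark top [0.6565 0.082  0.05  ] [0.0707 0.0638]
mark scene [0.6585 0.0801 0.05  ] [0.0728 0.062 ]
bladetip top [ 0.4973 -0.0292  0.066 ] [-0.0813 -0.057 ]
bladetip+y scene [ 0.5005 -0.028   0.066 ] [-0.0782 -0.0557]
griptip top [0.5124 0.0247 0.06  ] [-0.0696 -0.0023]
griptip scene [0.5139 0.0237 0.06  ] [-0.0681 -0.0033]
scene [[277.7, 199.8], [194.1, 145.0]]
top [[211.0, 173.1], [357.4, 180.3]]
```

```bash
cat > st.py <<'E'
from h import *
from cell import arm
def st(tgt=None):
    g=np.load('g.npy');o=arm.observe();R=cv2.Rodrigues(o['ee_rot'])[0]
    print('t',round(o['clock'],2),'pos',o['position'].round(4),'gauge',Ginv(g,o['position']).round(4),'width',round(o['width']*92,1),'F',o['force'].round(1),'joints',o['joints'].round(2))
    print('tool x',R[:,0].round(3),'y',R[:,1].round(3))
    gy=np.array([-np.sin(g[2]),np.cos(g[2])]);
    y=R[:2,1];sg=np.sign(y@gy);y=y*sg
    print('yaw err deg',np.degrees(np.arctan2(y[0]*gy[1]-y[1]*gy[0],y@gy)),'sgn',sg)
    if tgt is not None:
        W=G(g,tgt);print('target',W.round(4),'shift cm',((W-o['position'])*100).round(2))
E
python3 -c "
from st import *
st((-.052,-.0335,.026))"
```

```text
t 1.2 pos [0.2735 0.562  0.2267] gauge [-0.3414  0.5191] width 92.2 F [-0.6 -0.4 -0.1] joints [-1.22  0.43  0.02  1.57 -0.01  1.13 -0.08]
tool x [ 0.  0. -1.] y [0.438 0.899 0.   ]
yaw err deg 22.385930660319662 sgn 1.0
target [ 0.528  -0.0075  0.026 ] shift cm [ 25.46 -56.95 -20.07]
```

Call:
servo_tool([
  [[4, -8, 0], [0, 0, 4]],
  [[6, -13, 0], [0, 0, 8]],
  [[8, -18, 0], [0, 0, 12]],
  [[10, -23, 0], [0, 0, 16]],
  [[12, -28, 0], [0, 0, 20]],
  [[14, -32, 0], [0, 0, 22.4]],
  [[16, -36, 0], [0, 0, 22.4]],
  [[18, -41, -1], [0, 0, 22.4]],
  [[20, -45, -2], [0, 0, 22.4]],
  [[22, -49, -4], [0, 0, 22.4]],
  [[24, -53, -6], [0, 0, 22.4]],
  [[25.4, -57, -8], [0, 0, 22.4]],
], grip=1, squeeze=30)

```text
clock: 2.4
position: [0.5155, 0.0223, 0.1616]
ee_rot: [0.049, 1.568, -0.048]
force: [1.2, 1.2, -0.6]
width: 0.998
```

```bash
python3 -c "
from st import *
st((-.052,-.0335,.026))"
```

```text
t 2.4 pos [0.5155 0.0223 0.1616] gauge [-0.0664 -0.0045] width 91.9 F [ 1.2  1.2 -0.6] joints [-0.31  0.33  0.2   1.93 -0.08  0.89  1.45]
tool x [ 0.002  0.    -1.   ] y [0.062 0.998 0.   ]
yaw err deg -0.02721457266629391 sgn 1.0
target [ 0.528  -0.0075  0.026 ] shift cm [  1.25  -2.98 -13.56]
```

Call:
servo_tool([
  [[1.25, -3.0, -4], [0, 0, 0]],
  [[1.25, -3.0, -8.5], [0, 0, 0]],
  [[1.25, -3.0, -8.5], [0, 0, 0]],
  [[1.25, -3.0, -8.5], [0, 0, 0]],
])

```text
clock: 2.8
position: [0.5274, -0.0071, 0.0769]
ee_rot: [0.049, 1.57, -0.048]
force: [0.2, -0.2, 0.4]
width: 0.999
```

```bash
cat > z.py <<'E'
import cv2
def z(im,x0,y0,w,h,f,n):
    c=cv2.resize(im[y0:y0+h,x0:x0+w],None,fx=f,fy=f,interpolation=cv2.INTER_CUBIC)
    for i in range(0,w,10):
        cv2.putText(c,str(x0+i),(int((i+.5)*f),10),0,.35,(255,0,255),1); cv2.line(c,(int((i+.5)*f),12),(int((i+.5)*f),18),(255,0,255),1)
    for i in range(0,h,10):
        cv2.putText(c,str(y0+i),(0,int((i+.5)*f)+4),0,.35,(255,0,255),1); cv2.line(c,(24,int((i+.5)*f)),(30,int((i+.5)*f)),(255,0,255),1)
    cv2.imwrite(n,c)
E
python3 -c "
from st import *
from z import z
st((-.052,-.0335,.026))
p=arm.get_image('scene')['frame'];z(p,170,90,110,110,5.4,'pics/s1.png')
p=arm.get_image('top')['frame'];z(p,240,140,80,90,6.6,'pics/t1.png')
"
```

```text
t 2.8 pos [ 0.5274 -0.0071  0.0769] gauge [-0.0526 -0.0332] width 91.9 F [ 0.2 -0.2  0.4] joints [-0.23  0.46  0.19  1.99 -0.13  0.71  1.55]
tool x [-0.     0.001 -1.   ] y [0.061 0.998 0.001]
yaw err deg -0.04901236349768644 sgn 1.0
target [ 0.528  -0.0075  0.026 ] shift cm [ 0.06 -0.04 -5.09]
```

View pics/s1.png

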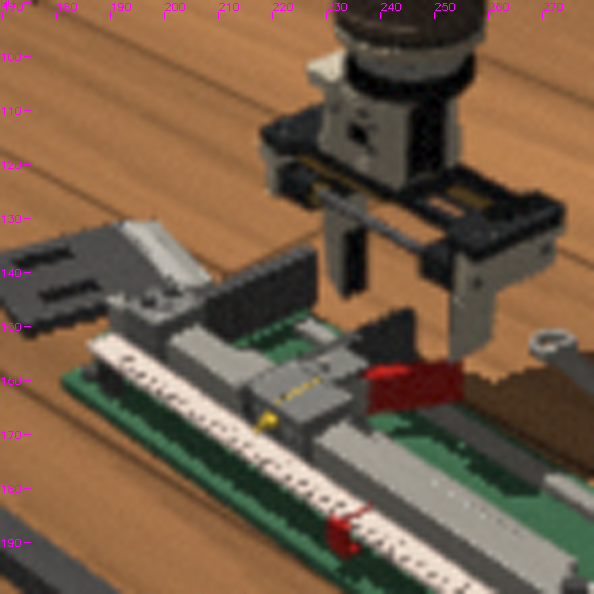

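View pics/t1.png

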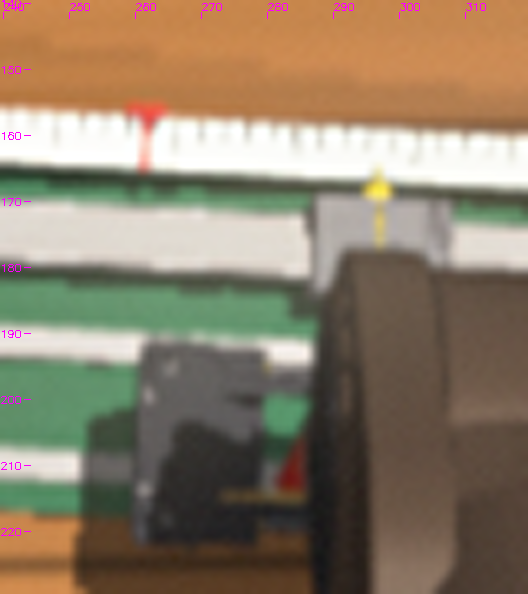

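Call:
servo_tool([
  [[0, 0, -1.5], [0, 0, 0]],
  [[0, 0, -3], [0, 0, 0]],
  [[0, 0, -4.5], [0, 0, 0]],
  [[0, 0, -5.05], [0, 0, 0]],
  [[0, 0, -5.05], [0, 0, 0]],
  [[0, 0, -5.05], [0, 0, 0]],
])

```text
clock: 3.5
position: [0.5301, -0.0061, 0.0297]
ee_rot: [0.048, 1.563, -0.045]
force: [0.5, -0.4, -1.1]
width: 1.002
```

Call:
servo_tool([
  [[-0.2, -0.1, -0.3], [0, 0, 0]],
  [[-0.2, -0.1, -0.35], [0, 0, 0]],
  [[-0.2, -0.1, -0.35], [0, 0, 0]],
  [[-0.2, -0.1, -0.35], [0, 0, 0]],
], grip=0.83, squeeze=10)

```text
clock: 3.9
position: [0.5282, -0.0072, 0.0263]
ee_rot: [0.048, 1.563, -0.045]
force: [-1.3, -0.5, 0.0]
width: 0.832
```

```bash
python3 -c "
from st import *
from z import z
st((-.052,-.0335,.026))
p=arm.get_image('scene')['frame'];z(p,170,90,110,110,5.4,'pics/s2.png')
"
```

```text
t 3.9 pos [ 0.5282 -0.0072  0.0263] gauge [-0.0519 -0.0332] width 76.5 F [-1.3 -0.5  0. ] joints [-0.21  0.54  0.16  2.03 -0.15  0.58  1.57]
tool x [ 0.007  0.002 -1.   ] y [0.06  0.998 0.002]
yaw err deg -0.14050653593480134 sgn 1.0
target [ 0.528  -0.0075  0.026 ] shift cm [-0.02 -0.03 -0.03]
```

View pics/s2.png

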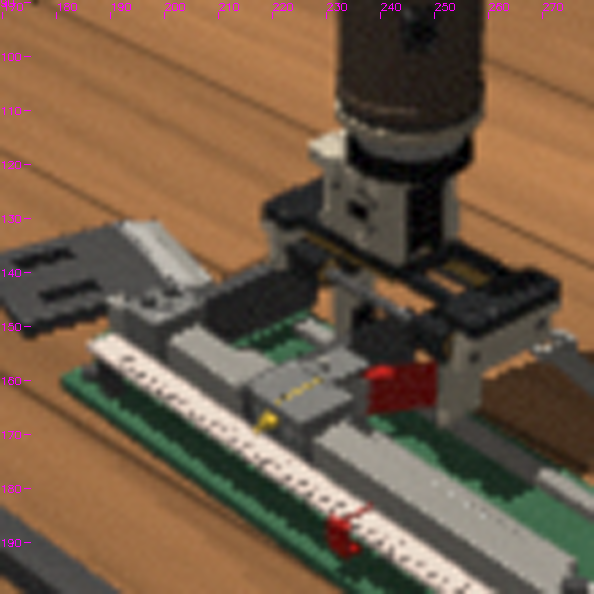

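Call:
servo_tool([
  [[0.03, 0.5, 0], [0, 0, 0]],
  [[0.06, 1, 0], [0, 0, 0]],
  [[0.12, 2, 0], [0, 0, 0]],
  [[0.18, 3, 0], [0, 0, 0]],
  [[0.25, 4, 0], [0, 0, 0]],
  [[0.31, 5, 0], [0, 0, 0]],
  [[0.37, 6, 0], [0, 0, 0]],
  [[0.43, 7, 0], [0, 0, 0]],
  [[0.5, 8, 0], [0, 0, 0]],
  [[0.52, 8.5, 0], [0, 0, 0]],
  [[0.52, 8.5, 0], [0, 0, 0]],
  [[0.52, 8.5, 0], [0, 0, 0]],
])

```text
clock: 5.15
position: [0.5331, 0.0785, 0.0262]
ee_rot: [0.048, 1.564, -0.045]
force: [0.8, -0.6, 0.4]
width: 0.832
```

```bash
python3 -c "
from st import *
from z import z
st((-.052,.071,.026))
p=arm.get_image('scene')['frame'];z(p,190,120,100,90,6,'pics/s3.png')
p=arm.get_image('top')['frame'];z(p,220,140,80,90,6.6,'pics/t3.png')
"
```

```text
t 5.15 pos [0.5331 0.0785 0.0262] gauge [-0.0522  0.0526] width 76.5 F [ 0.8 -0.6  0.4] joints [-0.37  0.55  0.17  2.   -0.16  0.6   1.42]
tool x [ 0.007  0.002 -1.   ] y [0.059 0.998 0.002]
yaw err deg -0.18237470284149598 sgn 1.0
target [0.5345 0.0968 0.026 ] shift cm [ 0.14  1.84 -0.02]
```

View pics/s3.png

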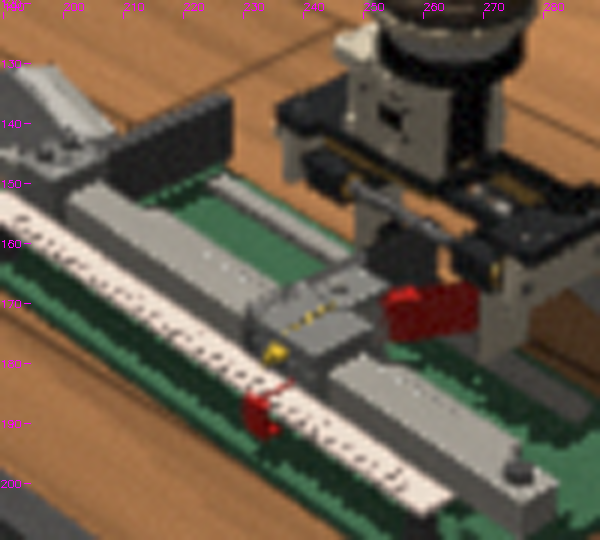

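View pics/t3.png

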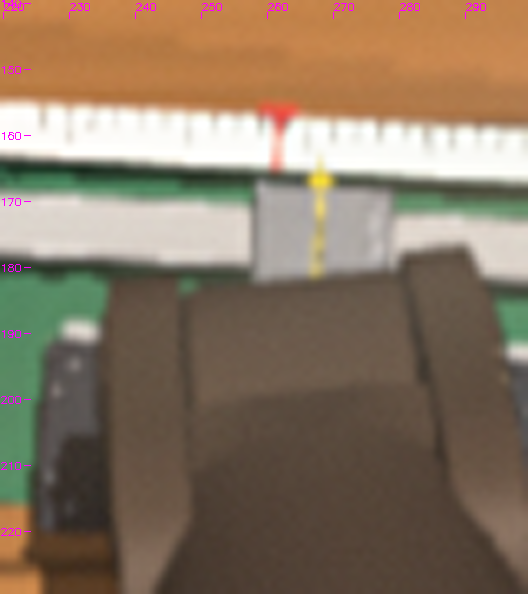

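```bash
python3 -c "
from h import *
g=np.load('g.npy')
for n,a in [('top',(268,163.7)),('top',(261.5,161)),('scene',(233.3,179.8)),('scene',(237.8,183.5)),('scene',(235.75,184.7))]: print(n,a,Ginv(g,ray(n,a,.05)).round(4))
"
```

```text
top (268, 163.7) [0.0662 0.0457]
top (261.5, 161) [0.0728 0.0639]
scene (233.3, 179.8) [0.0626 0.039 ]
scene (237.8, 183.5) [0.0648 0.0624]
scene (235.75, 184.7) [0.0734 0.0628]
```

Call:
servo_tool([
  [[0.05, 0.5, 0], [0, 0, 0]],
  [[0.08, 1, 0], [0, 0, 0]],
  [[0.11, 1.4, 0], [0, 0, 0]],
  [[0.13, 1.6, 0], [0, 0, 0]],
  [[0.13, 1.6, 0], [0, 0, 0]],
  [[0.13, 1.6, 0], [0, 0, 0]],
])

```text
clock: 5.85
position: [0.5341, 0.0938, 0.0262]
ee_rot: [0.048, 1.564, -0.045]
force: [-2.0, -3.8, 2.6]
width: 0.828
```

```bash
python3 -c "
from st import *
from z import z
st((-.052,.071,.026))
p=arm.get_image('scene')['frame'];z(p,215,155,50,50,12,'pics/s4.png')
p=arm.get_image('top')['frame'];z(p,240,145,45,45,13,'pics/t4.png')
"
```

```text
t 5.85 pos [0.5341 0.0938 0.0262] gauge [-0.0522  0.068 ] width 76.1 F [-2.  -3.8  2.6] joints [-0.4   0.56  0.18  1.99 -0.16  0.6   1.4 ]
tool x [ 0.006  0.002 -1.   ] y [0.06  0.998 0.002]
yaw err deg -0.1403969736493619 sgn 1.0
target [0.5345 0.0968 0.026 ] shift cm [ 0.04  0.3  -0.02]
```

View pics/s4.png

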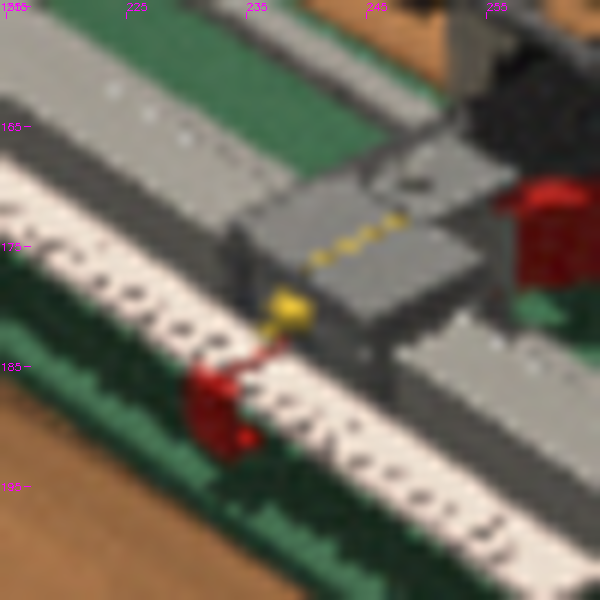

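View pics/t4.png

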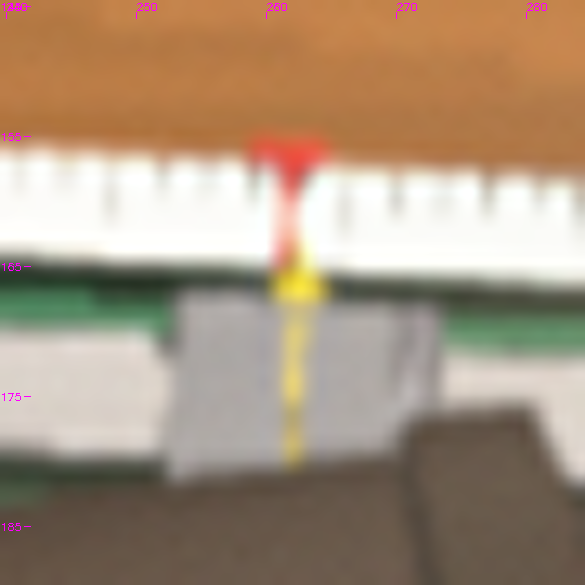

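```bash
cat > pm.py <<'E'
from st import *
def pm(save=None):
    g=np.load('g.npy');st()
    for n,(x0,y0,w,h) in [('top',(235,148,60,40)),('scene',(215,155,50,45))]:
        f=arm.get_image(n)['frame'];c=f[y0:y0+h,x0:x0+w].astype(float)
        if save:
            cv2.imwrite(f'pics/{save}_{n}.png',cv2.resize(f[y0:y0+h,x0:x0+w],None,fx=12,fy=12,interpolation=cv2.INTER_NEAREST))
        b,gg,r=c[...,0],c[...,1],c[...,2]
        yel=np.clip(np.minimum(r,gg)-b-40,0,None)*(gg>0.62*r)*(r>110)
        red=np.clip(r-np.maximum(gg,b)-20,0,None)*(np.abs(gg-b)<40)*(gg<.82*r)
        P=[ [], []]
        for k,m in enumerate((yel,red)):
            for v,u in np.argwhere(m>0):
                q=Ginv(g,ray(n,(u+x0,v+y0),.05));P[k].append((q[0]*1e3,q[1]*1e3,m[v,u]))
        for k,nm in enumerate(('yel','red')):
            a=np.array(P[k])
            print(n,nm,end=': ')
            for lo in range(20,92,4):
                s=a[(a[:,0]>=lo)&(a[:,0]<lo+4)&(a[:,1]<90)]
                if len(s): print(f"x{lo+2}:{np.average(s[:,1],weights=s[:,2]):.1f}({s[:,2].sum():.0f})",end=' ')
            print()
E
python3 -c "
from pm import *
pm('a5')"
```

```text
t 5.95 pos [0.5341 0.0938 0.0262] gauge [-0.0522  0.068 ] width 76.4 F [-1.8 -4.2  3.4] joints [-0.4   0.56  0.18  1.99 -0.16  0.6   1.4 ]
tool x [ 0.006  0.002 -1.   ] y [0.06  0.998 0.002]
yaw err deg -0.13971845416764583 sgn 1.0
top yel: x22:60.1(33) x26:60.2(21) x30:60.5(24) x34:60.7(37) x38:60.8(88) x42:61.1(27) x46:60.9(35) x50:60.5(63) x54:60.1(51) x58:60.4(650) x62:60.6(101) x66:60.4(37) x86:25.4(96) x90:40.2(491) 
top red: x62:64.7(36) x66:64.1(129) x74:62.6(75) x78:63.6(113) x82:64.1(658) x86:48.2(1479) 
scene yel: x22:41.1(41) x30:40.6(35) x46:52.5(50) x50:51.5(159) x54:51.7(192) x62:55.0(40) 
scene red: x62:60.9(37) x66:63.3(25) x70:61.5(92) x74:64.4(21) x78:61.4(68) x82:61.7(177) x86:63.1(351) x90:64.3(330)
```

Call:
servo_tool([
  [[0, 0.2, 0], [0, 0, 0]],
  [[0, 0.35, 0], [0, 0, 0]],
  [[0, 0.35, 0], [0, 0, 0]],
  [[0, 0.35, 0], [0, 0, 0]],
  [[0, 0.35, 0], [0, 0, 0]],
  [[0, 0.35, 0], [0, 0, 0]],
])

```text
clock: 6.65
position: [0.5344, 0.0973, 0.0262]
ee_rot: [0.048, 1.564, -0.045]
force: [0.6, -4.8, 1.2]
width: 0.83
```

```bash
python3 -c "
from pm import *
pm('a6')"
```

```text
t 6.65 pos [0.5344 0.0973 0.0262] gauge [-0.0522  0.0715] width 76.3 F [ 0.6 -4.8  1.2] joints [-0.41  0.56  0.18  1.99 -0.16  0.6   1.39]
tool x [ 0.006  0.002 -1.   ] y [0.06  0.998 0.002]
yaw err deg -0.13794405742721222 sgn 1.0
top yel: x22:63.3(34) x26:63.4(39) x30:63.2(54) x34:63.4(35) x38:63.6(63) x42:63.8(13) x46:64.0(26) x50:64.2(29) x54:64.0(89) x58:63.8(665) x62:63.7(90) x66:63.9(42) x86:26.9(92) x90:40.7(491) 
top red: x74:62.7(51) x78:63.6(113) x82:64.0(658) x86:49.4(1414) 
scene yel: x26:45.0(45) x34:44.5(35) x46:53.4(50) x50:55.2(210) x54:55.4(127) x58:58.1(63) x66:58.9(5) 
scene red: x62:60.9(11) x66:64.7(17) x70:61.6(91) x74:64.4(24) x78:61.4(67) x82:61.6(180) x86:63.1(351) x90:64.4(336)
```

View pics/a6_top.png

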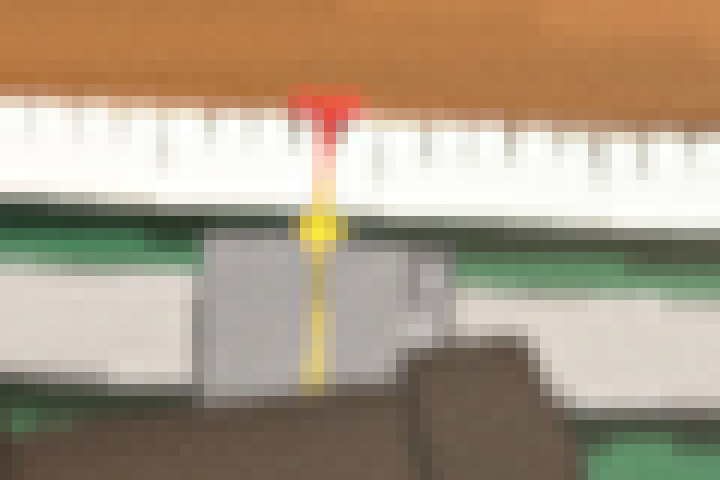

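View pics/a6_scene.png

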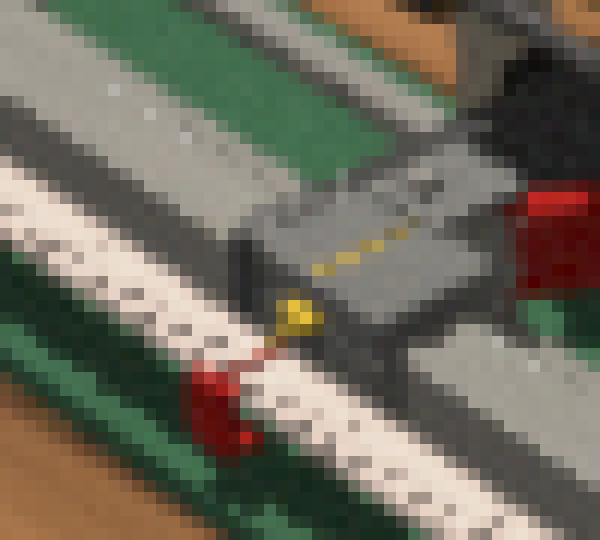

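Call:
servo_tool([
  [[-0.02, -0.3, 0], [0, 0, 0]],
  [[-0.04, -0.7, 0], [0, 0, 0]],
  [[-0.04, -0.7, 0], [0, 0, 0]],
  [[-0.04, -0.7, 0], [0, 0, 0]],
])

```text
clock: 7.15
position: [0.5339, 0.0905, 0.0262]
ee_rot: [0.049, 1.564, -0.045]
force: [-0.0, 1.1, 0.7]
width: 0.828
```

Call:
servo_tool([
  [[0, 0, 0], [0, 0, 0]],
  [[0, 0, 0], [0, 0, 0]],
  [[0, 0, 0], [0, 0, 0]],
  [[0, 0, 0], [0, 0, 0]],
], grip=0.68, squeeze=10)

```text
clock: 7.55
position: [0.5339, 0.0906, 0.0262]
ee_rot: [0.049, 1.564, -0.045]
force: [0.6, -0.1, -0.3]
width: 0.688
```

```bash
python3 -c "
from pm import *
pm('a7')"
```

```text
t 7.55 pos [0.5339 0.0906 0.0262] gauge [-0.0522  0.0647] width 63.3 F [ 0.6 -0.1 -0.3] joints [-0.39  0.55  0.18  1.99 -0.16  0.6   1.4 ]
tool x [ 0.006  0.002 -1.   ] y [0.06  0.998 0.002]
yaw err deg -0.14566088612197686 sgn 1.0
top yel: x22:63.3(37) x26:63.4(38) x30:63.2(54) x34:63.4(36) x38:63.6(64) x42:63.8(12) x46:64.0(24) x50:64.2(30) x54:64.0(89) x58:63.9(673) x62:63.7(90) x66:64.0(39) x86:26.6(98) x90:40.0(510) 
top red: x74:62.7(51) x78:63.6(114) x82:64.1(663) x86:48.6(1316) 
scene yel: x26:45.1(45) x34:44.5(33) x46:53.4(50) x50:55.1(207) x54:55.4(128) x58:58.2(64) x66:58.9(5) 
scene red: x62:60.9(10) x66:64.7(18) x70:61.5(91) x74:64.4(22) x78:61.4(72) x82:61.7(176) x86:63.0(348) x90:64.3(331)
```

Call:
servo_tool([
  [[-0.01, -0.2, 0], [0, 0, 0]],
  [[-0.01, -0.25, 0], [0, 0, 0]],
  [[-0.01, -0.25, 0], [0, 0, 0]],
  [[-0.01, -0.25, 0], [0, 0, 0]],
], grip=0.62, squeeze=25)

```text
clock: 8.05
position: [0.5337, 0.0878, 0.0262]
ee_rot: [0.049, 1.564, -0.045]
force: [0.7, -1.2, -0.6]
width: 0.622
```

```bash
python3 -c "
from pm import *
pm('a8')" | cut -c1-230
```

```text
t 8.05 pos [0.5337 0.0878 0.0262] gauge [-0.0522  0.0619] width 57.2 F [ 0.7 -1.2 -0.6] joints [-0.39  0.55  0.18  1.99 -0.16  0.6   1.41]
tool x [ 0.006  0.002 -1.   ] y [0.06  0.998 0.002]
yaw err deg -0.1271971213574574 sgn 1.0
top yel: x22:63.4(41) x26:63.5(38) x30:63.2(55) x34:63.4(36) x38:63.6(63) x42:63.8(12) x46:64.0(25) x50:64.2(29) x54:64.1(92) x58:63.9(668) x62:63.7(88) x66:64.0(42) x86:26.1(97) x90:40.0(511) 
top red: x74:62.7(49) x78:63.6(113) x82:64.1(657) x86:47.7(1417) 
scene yel: x26:45.0(45) x34:44.5(33) x46:53.4(50) x50:55.1(205) x54:55.4(128) x58:58.2(61) x66:58.9(3) 
scene red: x62:60.9(13) x66:64.7(17) x70:61.5(89) x74:64.4(23) x78:61.4(71) x82:61.7(179) x86:63.1(349) x90:64.2(331)
```

Leg still on the mark. Continue closing while backing off half the closing distance.

Call:
servo_tool([
  [[-0.01, -0.15, 0], [0, 0, 0]],
  [[-0.01, -0.25, 0], [0, 0, 0]],
  [[-0.01, -0.25, 0], [0, 0, 0]],
  [[-0.01, -0.25, 0], [0, 0, 0]],
], grip=0.565, squeeze=30)

```text
clock: 8.55
position: [0.5336, 0.0852, 0.0262]
ee_rot: [0.048, 1.564, -0.045]
force: [-1.0, -0.2, 0.5]
width: 0.565
```

Call:
servo_tool([
  [[-0.01, -0.15, 0], [0, 0, 0]],
  [[-0.01, -0.25, 0], [0, 0, 0]],
  [[-0.01, -0.25, 0], [0, 0, 0]],
  [[-0.01, -0.25, 0], [0, 0, 0]],
], grip=0.51)

```text
clock: 8.95
position: [0.5334, 0.0827, 0.0262]
ee_rot: [0.048, 1.564, -0.045]
force: [-0.2, -0.4, 1.2]
width: 0.511
```

```bash
python3 -c "
from pm import *
pm('a9')
from z import z
z(arm.get_image('scene')['frame'],200,110,100,90,6,'pics/s9.png')" | cut -c1-230
```

```text
t 8.95 pos [0.5334 0.0827 0.0262] gauge [-0.0522  0.0569] width 47.0 F [-0.2 -0.4  1.2] joints [-0.38  0.55  0.17  2.   -0.16  0.6   1.41]
tool x [ 0.006  0.002 -1.   ] y [0.06  0.998 0.002]
yaw err deg -0.131710387945789 sgn 1.0
top yel: x22:63.4(39) x26:63.4(38) x30:63.2(54) x34:63.4(36) x38:63.6(64) x42:63.8(13) x46:64.0(26) x50:64.2(29) x54:64.1(93) x58:63.9(674) x62:63.7(92) x66:63.9(40) x86:26.8(95) x90:40.3(508) 
top red: x74:62.7(48) x78:63.6(112) x82:64.1(662) x86:49.8(1339) 
scene yel: x26:45.0(45) x34:44.6(35) x46:53.4(50) x50:55.1(206) x54:55.4(125) x58:58.2(60) x66:58.9(2) 
scene red: x62:60.9(12) x66:64.7(17) x70:61.6(90) x74:64.4(22) x78:61.4(71) x82:61.6(179) x86:63.0(348) x90:64.3(341)
```

View pics/s9.png

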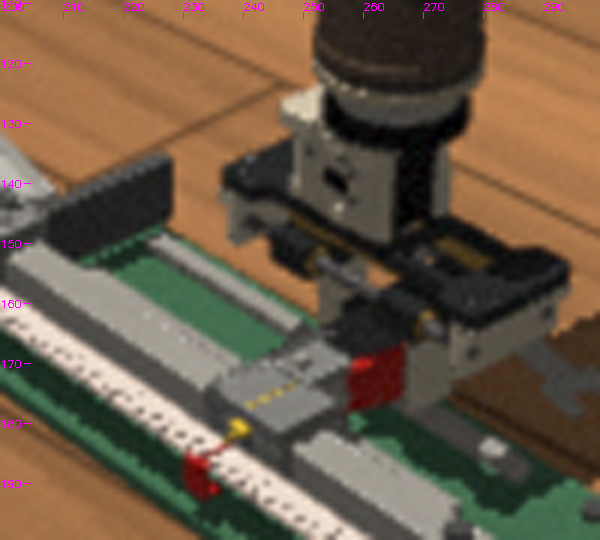

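Call:
servo_tool([
  [[-0.01, -0.15, 0], [0, 0, 0]],
  [[-0.01, -0.25, 0], [0, 0, 0]],
  [[-0.01, -0.25, 0], [0, 0, 0]],
  [[-0.01, -0.25, 0], [0, 0, 0]],
], grip=0.456, squeeze=35)

```text
clock: 9.5
position: [0.5332, 0.0803, 0.0262]
ee_rot: [0.048, 1.564, -0.045]
force: [-1.4, -0.1, 0.7]
width: 0.454
```

Call:
servo_tool([
  [[-0.01, -0.15, 0], [0, 0, 0]],
  [[-0.02, -0.25, 0], [0, 0, 0]],
  [[-0.02, -0.25, 0], [0, 0, 0]],
  [[-0.02, -0.25, 0], [0, 0, 0]],
], grip=0.402)

```text
clock: 9.9
position: [0.5331, 0.0777, 0.0262]
ee_rot: [0.049, 1.564, -0.045]
force: [-0.6, 0.6, 0.7]
width: 0.404
```

```bash
python3 -c "
from pm import *
pm('a10')" | cut -c1-230
```

```text
t 9.9 pos [0.5331 0.0777 0.0262] gauge [-0.0522  0.0519] width 37.1 F [-0.6  0.6  0.7] joints [-0.37  0.55  0.17  2.   -0.16  0.6   1.42]
tool x [ 0.006  0.002 -1.   ] y [0.06  0.998 0.002]
yaw err deg -0.13161494840189744 sgn 1.0
top yel: x22:63.4(38) x26:63.5(40) x30:63.2(55) x34:63.4(36) x38:63.6(64) x42:63.8(13) x46:64.0(25) x50:64.2(31) x54:64.1(93) x58:63.9(668) x62:64.1(71) x66:64.2(30) x86:24.4(103) x90:39.4(516) 
top red: x74:62.7(49) x78:63.6(111) x82:64.0(658) x86:48.4(1461) 
scene yel: x26:45.0(45) x34:44.6(34) x46:53.4(49) x50:55.2(208) x54:55.3(126) x58:58.1(63) x66:58.9(3) 
scene red: x62:60.9(13) x66:64.7(18) x70:61.5(91) x74:64.4(23) x78:61.4(68) x82:61.7(178) x86:63.1(347) x90:64.2(336)
```

Call:
servo_tool([
  [[-0.01, -0.15, 0], [0, 0, 0]],
  [[-0.01, -0.25, 0], [0, 0, 0]],
  [[-0.01, -0.25, 0], [0, 0, 0]],
  [[-0.01, -0.25, 0], [0, 0, 0]],
], grip=0.348, squeeze=40)

```text
clock: 10.4
position: [0.5329, 0.0753, 0.0262]
ee_rot: [0.048, 1.564, -0.045]
force: [-0.8, -0.0, 0.2]
width: 0.349
```

Call:
servo_tool([
  [[-0.01, -0.15, 0], [0, 0, 0]],
  [[-0.02, -0.25, 0], [0, 0, 0]],
  [[-0.02, -0.25, 0], [0, 0, 0]],
  [[-0.02, -0.25, 0], [0, 0, 0]],
], grip=0.29)

```text
clock: 10.8
position: [0.5327, 0.0727, 0.0261]
ee_rot: [0.048, 1.565, -0.046]
force: [-1.3, 0.1, 1.2]
width: 0.295
```

Call:
servo_tool([
  [[0, 0, 0], [0, 0, 0]],
  [[0, 0, 0], [0, 0, 0]],
  [[0, 0, 0], [0, 0, 0]],
  [[0, 0, 0], [0, 0, 0]],
  [[0, 0, 0], [0, 0, 0]],
  [[0, 0, 0], [0, 0, 0]],
], grip=0.2)

```text
clock: 11.4
position: [0.5327, 0.0725, 0.0262]
ee_rot: [0.049, 1.565, -0.046]
force: [-0.4, -1.9, 0.2]
width: 0.288
```

```bash
python3 -c "
from pm import *
pm('a11')
from z import z
z(arm.get_image('scene')['frame'],200,110,100,90,6,'pics/s11.png')" | cut -c1-230
```

```text
t 11.4 pos [0.5327 0.0725 0.0262] gauge [-0.0523  0.0466] width 26.5 F [-0.4 -1.9  0.2] joints [-0.36  0.55  0.17  2.   -0.16  0.6   1.43]
tool x [ 0.006  0.002 -1.   ] y [0.06  0.998 0.002]
yaw err deg -0.11795004453795711 sgn 1.0
top yel: x22:63.3(38) x26:63.3(37) x30:63.2(55) x34:63.4(37) x38:63.6(64) x42:63.8(13) x46:64.0(24) x50:64.2(30) x54:64.0(90) x58:63.9(675) x62:64.0(72) x66:64.3(29) x86:24.9(105) x90:39.8(527) 
top red: x74:62.7(49) x78:63.6(111) x82:64.1(660) x86:48.5(1401) 
scene yel: x26:45.0(44) x34:44.6(34) x46:53.4(50) x50:55.1(206) x54:55.4(127) x58:58.2(58) x66:58.9(4) 
scene red: x62:60.9(14) x66:64.7(18) x70:61.6(90) x74:64.4(26) x78:61.3(68) x82:61.7(180) x86:63.1(350) x90:64.3(330)
```

View pics/s11.png

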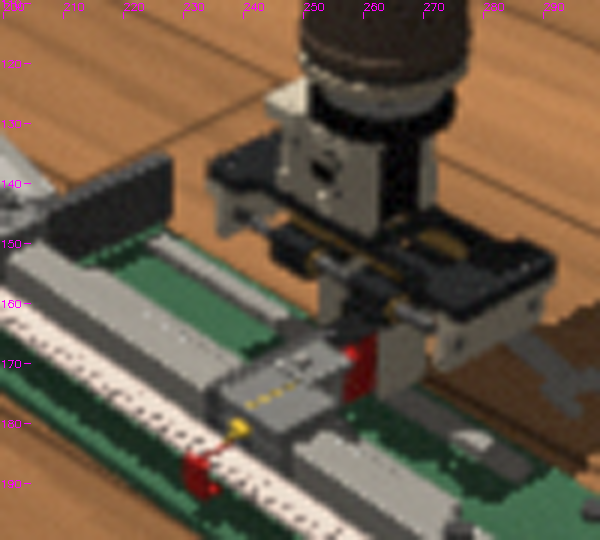

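View pics/a11_top.png

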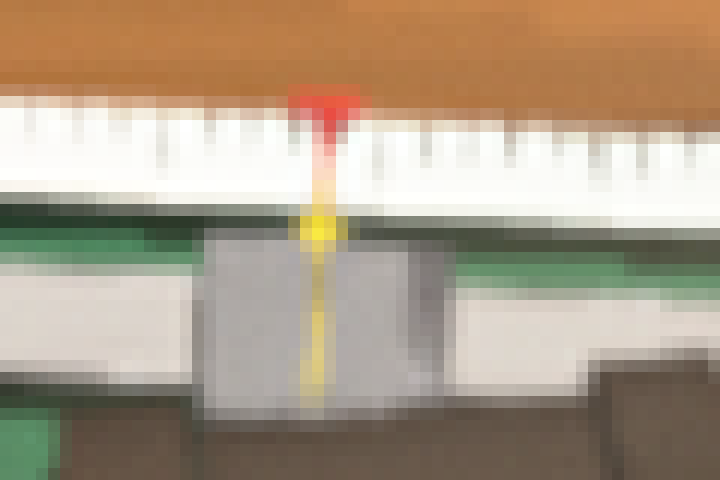

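Call:
servo_tool([
  [[0, 0, 0], [0, 0, 0]],
  [[0, 0, 0], [0, 0, 0]],
  [[0, 0, 0], [0, 0, 0]],
  [[0, 0, 0], [0, 0, 0]],
  [[0, 0, 0], [0, 0, 0]],
  [[0, 0, 0], [0, 0, 0]],
], grip=0, squeeze=40)

```text
clock: 12.15
position: [0.5327, 0.0725, 0.0262]
ee_rot: [0.048, 1.565, -0.046]
force: [-1.4, -1.1, 1.2]
width: 0.289
```

```bash
python3 -c "
from pm import *
pm('a12')
print(arm.sign_off())" | cut -c1-230
```

```text
t 12.15 pos [0.5327 0.0725 0.0262] gauge [-0.0523  0.0466] width 26.6 F [-1.4 -1.1  1.2] joints [-0.36  0.55  0.17  2.   -0.16  0.6   1.43]
tool x [ 0.006  0.002 -1.   ] y [0.06  0.998 0.002]
yaw err deg -0.11916681291228476 sgn 1.0
top yel: x22:63.5(38) x26:63.4(40) x30:63.2(55) x34:63.4(36) x38:63.6(65) x42:63.8(13) x46:64.0(25) x50:64.2(30) x54:64.0(91) x58:63.9(670) x62:64.0(69) x66:64.3(29) x86:25.2(105) x90:40.1(510) 
top red: x74:62.7(50) x78:63.6(112) x82:64.0(656) x86:48.0(1404) 
scene yel: x26:45.0(42) x34:44.5(35) x46:53.4(50) x50:55.2(208) x54:55.3(122) x58:58.2(63) x66:58.9(4) 
scene red: x62:60.9(10) x66:64.7(20) x70:61.6(91) x74:64.4(23) x78:61.4(73) x82:61.7(176) x86:63.0(349) x90:64.2(329) 
the job is handed in; nothing more can be done
None
```

I set the gauge and handed the job in at about 12 s, with the blade and the shut lever still pinched together. With the lever open, one finger pushed the blade until the pointer stood on the red mark. I then squeezed the lever shut in small steps, backing the arm off by half of each closing so the leg stayed put.

**Last checks:**
- **Pointer on the mark:** in the top picture the pointer is at y ≈ 63.9 mm and the mark at about 63.6 mm. The pointer did not move measurably while the lever closed.
- **Lever shut:** the opening over blade and grip stopped at 26.6 mm, against the 27 mm given for fully shut. I did not measure the lever's angle directly.
- **Grip:** squeeze is set to 40 N and the fingers are stopped on the parts. I could not read the force on each part separately.
- **Bystanders:** I took no final measurement of the mark clip's shift or of the other things on the bench. The mark stayed at the same place in the pictures. Wrist forces were small, with no sign of unwanted contact.

**One disagreement:** worked out at 50 mm height, the scene camera puts the pointer 2 to 3 mm short of the mark. I put this down to seeing the top of the pointer's cone at a slant. I trusted the top camera, which looks almost straight down there, and in the scene picture the pointer's tip still touches the mark line.

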